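Put the purple jar away in the latched colour case

ROBOT

A 7-joint arm with a two-finger parallel gripper is mounted at the origin on a cart in front of the work surface, level with it; the furniture and walls round the work are solid. World frame = base frame: x ahead of the robot, y to its left, z up, the work surface at z = 0. Lengths are in m, angles in rad, forces in N, time in s.
With the tool pointing down it reaches from about 0.4 to 0.875 m from the base axis. Payload 19.3 kg.
Tool frame: the origin (TCP) lies at the very end of the fingers, on their centre line; the grasp point (between the pads) lies 19 mm behind it; z points along the fingers, y is the line along which they close (so a half turn about z gives the same grasp; the last joint's range is limited). The gripper opens to 85 mm and grips with 20 to 120 N. Pads are 22 mm wide; open, the fingers measure 114 mm over their backs; the gripper's body (76 mm by 85 mm) begins 54 mm behind the grasp point. The pads swing forward as they close: fully open they stand 13 mm farther back than shut.
Start: joints at [-1.272, 0.521, -0.036, 1.599, 0.021, 1.021, -0.113], TCP at [0.225, 0.583, 0.231] pointing down, gripper open.
Joint ranges: [-2.91, 2.91], [-0.3, 2.13], [-1.5, 1.42], [0.17, 2.43], [-1.26, 4.41], [0.16, 1.93], [-2.52, 2.52]. Speed limits (rad/s): [1.89, 1.89, 2.39, 2.39, 3.01, 3.01, 3.01].

INTERFACE

Orientations are given as [roll, pitch, yaw] about the fixed x, y, z axes, in that order (R = Rz(yaw) Ry(pitch) Rx(roll)).
In Python, from workcell import monitor, optics, job_done gives the robot as it stands.
- The arm moves only by the shell command python3 -m handwheel 'ROWS' [FORCE]. ROWS is JSON, a list of rows, each an object of numbers: "dx", "dy", "dz": the shift along the tool's x, y, z in cm; "wx", "wy", "wz": the turn, a rotation vector about the tool's x, y, z in rad; "claw": the opening in per cent of the stroke, from 0 (shut) to 100 (fully open). A call has 1 to 8 rows; each row shifts and turns the commanded pose from where the row before left it, along the tool's axes as they then stand; what a row does not reach is not made up. A row lasts 1/8 s, in which the tool goes at most 62.5 mm and 10.7 degrees, less where a joint would pass 70% of its speed; a pose out of reach is approached as far as the arm can. A call with a gripper value outside its range is refused whole. The fingers move at their own pace and stop on an object; FORCE is the grip in N (left out, the last holds). Time passes only in rows, so rows that do not move let the fingers close. It gives the time, the measured TCP pose, the force, the opening and the grip force at its end, in the units of the state.
- monitor.observe(): the state, without advancing time (a new reading comes with each control period).
- optics.grab_frame(name): name is "scene" or "top"; returns a dict with "frame" (480x640x3 uint8, blue, green, red), "fovy" (degrees; the focal length in pixels is half the picture's height over the tangent of half this angle, whatever the lens; pixels are square), "cx", "cy" (the principal point, pixels), "k1" (the pictures are not rectified: a ray, as slopes to the right and down, at radius r is drawn at 1 + k1 r^2 times it, then the intrinsics apply), "R" (3x3) and "t" (3): a world point X has camera coordinates R X + t. Camera axes: x right, y down, z forward; pixel columns grow to the right and rows downward; lengths in m; the calibration is good to about 2 mm. A picture is of the moment at which its call begins. There is no depth.
- job_done(): hands the job in; it is judged then, once.
Trained networks look in the newest picture that a camera, given by its name, has taken for a name from the list of things; names that differ only in an ending like _2 or _b are one class to them, and where a whole thing is asked for, a point or a joint stands for the part that bears it (a point fixed in the world has none). Each returns a list of dicts, best first, with "p" (0 to 1); they miss things now and then, are a little off and sometimes report something else, mostly with a low value. They report only what shows in the picture. A call takes as long as a camera call. They do not tell look-alikes from the thing itself.
- optics.masks_of(name, camera): "region" (480x640 bool, what is visible of it) and "rect" ([left, top, width, height] in pixels, round what is visible of it).
The state is a dict: "clock": time; "qpos": joint angles; "qd": joint speeds; "joint_efforts": joint torques, N m; "position": TCP position; "tool_rot": TCP orientation; "force": force on the tool from outside, world axes, zero at the start; "moment": the same for the moment, N m; "grip_width": finger opening in m; "finger_force": force on a finger pad.
Only numpy, scipy, OpenCV 4.12 (cv2) and the standard library are available. Lean on these libraries where they do the work, as an engineer would, in place of code of your own. Each camera call takes 0.05 s, during which the arm holds its last target. There are 200 camera calls.

TASK

Lift the red-lipped paddle on the blue case to free its latch and swing the lid all the way back so that it stays open. Then put the purple jar away: set it down upright on the floor of the case, without dropping it in, and leave the green and blue jars where they stand.

Things in the scene. Friction and masses are not known exactly. Their poses are not given: they have to be found in the camera images.
- case_in (a point): centre of the inner floor of the blue metal case, 6 mm above the table. The case is fixed to the table; outside it is 140 (x) x 190 (y) x 80 mm high without its lid, walls and floor 6 mm, so the inside is 128 x 178 mm and 74 mm deep. Axes of this point are those of the case: -x towards the front wall with the latch, +x towards the hinged rear wall, y along the hinge, z up. A small keeper plate, 40 mm wide, juts 14 mm inwards from the top middle of the front wall
- lid_hinge (a point): middle of the lid's hinge line, on the top of the rear wall: 70 mm in +x of the case from the centre, 80 mm above the table. The lid turns about the case's y axis through it; the lid is a plate 8 mm thick lying 2 to 10 mm above the hinge line when shut. On its underside a latch housing 46 mm wide hangs down 15 mm, 83 to 117 mm from the hinge, with the pawl reaching out of it
- case_lid (a joint): lid angle, rad: 0 shut, 1.57 upright, 1.75 stop, leaning back. Its hinge is stiff (0.45 N m), so the lid stays wherever it is left. The latch blocks it after about 0.01 rad until the paddle is lifted; lid and paddle together need some 5 N at the red lip to swing
- paddle_lip (a point): centre of the red lip of the paddle: a round bar 16 mm thick and 44 mm long, lying along the case's y axis, at the free end of an aluminium paddle plate 40 mm wide and 5 mm thick. With all shut it lies 108 mm in -x of the case centre (38 mm in front of the front wall) and 104 mm above the table, with nothing beneath it. It can be held by its two ends from above, and then turns between the fingers, or hooked from below. This point moves with the paddle
- case_paddle (a joint): paddle angle relative to the lid, rad: 0 lying parallel to the lid, stop at 0.7. It turns about an axis along the case's y on the lid, which with all shut is 66 mm behind the lip at the lip's own height (178 mm from the lip to the hinge line horizontally); the lip rises as the angle grows. A spring (0.05 N m at rest, 0.23 N m at 0.7) returns it. The pawl lets go of the lid at about 0.4 rad; pulling on beyond swings the lid
- purple_jar: glass jar with purple pigment and black lid, 48 mm diameter, 64 mm high, 0.13 kg; origin at the centre of its underside, z up. Starts standing on the table to the left of the case
- green_jar: glass jar with green pigment and grey lid, 48 mm diameter, 70 mm high; origin at the centre of its underside. Bystander
- blue_jar: glass jar with blue pigment and black lid, 51 mm diameter, 64 mm high; origin at the centre of its underside. Bystander
There are look-alikes about, which are no part of the job. What is shaped like the purple_jar but orange is not meant.

How it is judged:
On the way, in this order (a step that is already met when the one before it is completed fails the run):
1. the paddle is lifted with the lid still shut (value of joint case_paddle above 0.3 rad and value of joint case_lid below 0.2 rad), for 0.05 s.
2. the lid is swung back to 1.4 rad or more (value of joint case_lid above 1.4 rad), for 0.2 s.
At the end, for the whole second after the job is handed in: The lid stands open at 1.4 rad or more; the purple jar stands upright (within 0.15 rad) and at rest on the floor of the case, between its walls; the green and blue jars are within 30 mm of where they started (value of joint case_lid above 1.4 rad and x of purple_jar in the frame of case_in between -0.06 and 0.06 m and y of purple_jar in the frame of case_in between -0.085 and 0.085 m and z of purple_jar in the frame of case_in between -0.005 and 0.008 m and angle between purple_jar's own z axis and vertical below 0.15 rad and linear speed of purple_jar below 0.02 m/s and distance of each of green_jar, blue_jar from where it was at the start of the episode below 0.03 m); the robot touches nothing.
It fails at once if the purple jar is let go more than 30 mm above the floor of the case (dropped in) (z of purple_jar in the frame of case_in above 0.03 m and horizontal distance between purple_jar and case_in below 0.06 m and contact force between the fingers and purple_jar below 0.05 N).
It fails at once if the green or the blue jar is moved more than 30 mm or knocked over (distance of any of green_jar, blue_jar from where it was at the start of the episode above 0.03 m or angle between any of green_jar, blue_jar's own z axis and vertical above 0.5 rad).
It also fails if it takes over 64 s, if anything falls off the work surface, if the arm or the gripper's body presses on something with over 40 N, if the wrist force passes 120 N, or if a joint passes its speed limit or range.

## Working session

There is one attempt and no reset: what is moved stays moved. The work goes in short steps, Python scripts to look and compute and a shell command to move; the robot and the scene stay as the last step left them, time stands still between calls to the robot, and variables do not carry over. Pictures are saved under pics/ and viewed, at most 10 in all, crops included, and the job is handed in when it is done.

```bash
mkdir -p pics
python3 - <<'E'
from workcell import monitor, optics
import cv2,numpy as np
s=monitor.observe(); print({k:np.round(v,3).tolist() for k,v in s.items()})
for n in("scene","top"):
    f=optics.grab_frame(n); cv2.imwrite(f"pics/{n}0.png",f["frame"])
    print(n,f["fovy"],f["cx"],f["cy"],f["k1"],np.round(f["R"],3).tolist(),np.round(f["t"],3).tolist())
    for o in("purple_jar","green_jar","blue_jar","paddle_lip","case_lid"):
        print(o,[(round(m["p"],2),m["rect"]) for m in optics.masks_of(o,n)])
E
```

```text
{'clock': 0.0, 'qpos': [-1.272, 0.522, -0.036, 1.6, 0.021, 1.021, -0.113], 'qd': [0.002, -0.001, -0.001, -0.001, 0.003, 0.0, 0.001], 'joint_efforts': [-0.001, -92.71, 1.98, -36.993, 0.018, 0.008, -0.0], 'position': [0.225, 0.583, 0.231], 'tool_rot': [-3.141, 0.0, 2.773], 'force': [0.082, -0.069, 1.124], 'moment': [0.021, 0.003, -0.026], 'finger_force': 0.0, 'grip_width': 0.085}
scene 54.82216237862586 320.7331463035918 233.6164186895864 -0.060736245555504144 [[0.727, -0.686, 0.018], [-0.273, -0.314, -0.909], [0.63, 0.656, -0.415]] [-0.338, 0.24, 0.503]
purple_jar [(0.92, [243.9, 215.7, 23.8, 39.8]), (0.81, [264.8, 193.9, 21.2, 31.3]), (0.64, [296.8, 220.7, 23.0, 39.0]), (0.6, [182.7, 213.9, 24.6, 34.8])]
green_jar [(0.65, [220.2, 199.9, 25.1, 35.8])]
blue_jar [(0.56, [267.7, 235.9, 29.3, 44.3])]
paddle_lip [(0.95, [416.1, 266.8, 51.0, 39.6])]
case_lid [(0.88, [383.9, 243.7, 148.8, 74.7])]
top 54.72123600895864 321.4946623296793 239.20624133368835 -0.0397908076660932 [[-0.007, -1.0, 0.005], [-0.995, 0.006, -0.097], [0.097, -0.006, -0.995]] [0.078, 0.528, 0.895]
purple_jar [(0.95, [228.7, 242.9, 31.4, 26.1]), (0.91, [178.0, 178.8, 32.6, 26.4]), (0.63, [178.4, 285.4, 28.7, 23.8]), (0.62, [270.4, 208.5, 25.2, 24.6])]
green_jar [(0.76, [174.2, 234.9, 31.5, 26.7])]
blue_jar [(0.89, [289.3, 252.5, 24.6, 32.0])]
paddle_lip []
case_lid []
```

View pics/scene0.png

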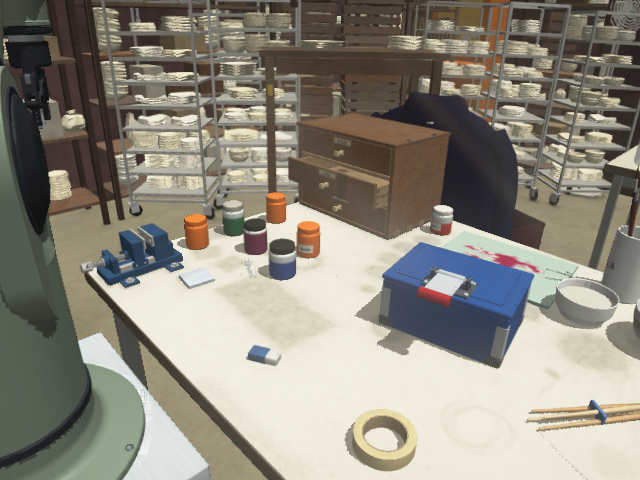

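View pics/top0.png

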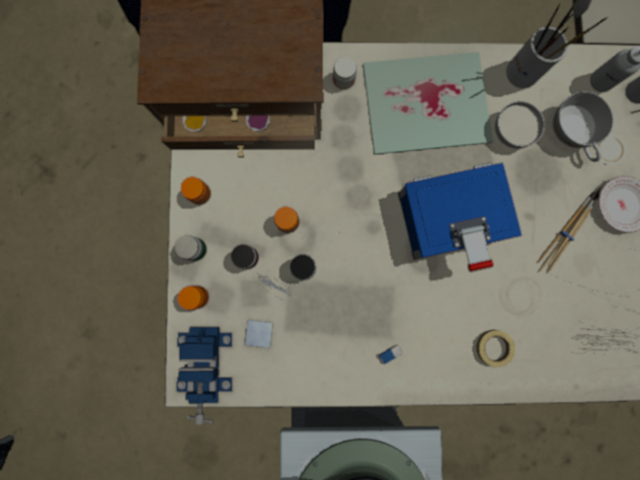

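```bash
cat > h.py <<'E'
from workcell import monitor, optics
import cv2,numpy as np
from scipy.spatial.transform import Rotation as Ro
def K(f):
    F=240/np.tan(np.radians(f["fovy"]/2)); return F
def proj(f,X):
    c=np.atleast_2d(X)@np.array(f["R"]).T+f["t"]; s=c[:,:2]/c[:,2:]
    s=s*(1+f["k1"]*(s**2).sum(1,keepdims=True)); return s*K(f)+[f["cx"],f["cy"]]
def ray(f,uv):
    d=(np.array(uv,float)-[f["cx"],f["cy"]])/K(f); s=d.copy()
    for _ in range(20): s=d/(1+f["k1"]*(s@s))
    R=np.array(f["R"]); return -R.T@f["t"], R.T@np.r_[s,1]
def onz(f,uv,z):
    o,d=ray(f,uv); return o+d*(z-o[2])/d[2]
def tri(fs,uvs):
    A=0;b=0
    for f,uv in zip(fs,uvs):
        o,d=ray(f,uv); d/=np.linalg.norm(d); P=np.eye(3)-np.outer(d,d); A=A+P;b=b+P@o
    return np.linalg.solve(A,b)
def red(f,box):
    g=f["frame"].astype(int); m=(g[...,2]>130)&(g[...,1]<70)&(g[...,0]<80)
    k=np.zeros_like(m); l,t,r,b=box; k[t:b,l:r]=1; v,u=np.nonzero(m&k); return np.c_[u,v]
E
python3 - <<'E'
from h import *
S=optics.grab_frame("scene");T=optics.grab_frame("top")
print("cams",ray(S,[0,0])[0],ray(T,[0,0])[0])
a=red(S,(400,270,480,320));b=red(T,(455,250,505,280))
print(len(a),len(b),a.mean(0),b.mean(0)); L=tri([S,T],[a.mean(0),b.mean(0)]);print("lip",L)
c=cv2.minAreaRect(b.astype(np.float32));print(c)
e=cv2.boxPoints(c);
for p in e: print(onz(T,p,.104).round(3))
for n,uv,z in(("purple",(246,256),.064),("blue",(303,267),.064),("green",(187,248),.07),("o1",(195,190),.064),("o2",(286,219),.064),("o3",(192,298),.064)):
    print(n,onz(T,uv,z).round(3))
for n,uv,z in(("purple",(255,224),.064),("blue",(282,246),.064)): print(n,onz(S,uv,z).round(3))
c1=cv2.resize(T["frame"][150:290,385:535],None,fx=4,fy=4,interpolation=cv2.INTER_CUBIC)[:,:]
c2=cv2.resize(S["frame"][190:290,210:330],None,fx=1.66*1,fy=1.66)
o=np.zeros((560,800,3),np.uint8);o[:,:600]=c1;o[:166,600:799]=c2[:166,:199];cv2.imwrite("pics/crop.png",o)
E
```

```text
cams [-0.00610705 -0.48665804  0.4340392 ] [0.43874233 0.08055397 0.94185158]
153 48 [436.20261438 295.7124183 ] [482.125      264.45833333]
lip [ 0.47219597 -0.21507976  0.10558053]
((481.8846130371094, 264.423095703125), (2.3533935546875, 20.39607810974121), 78.69007110595703)
[ 0.471 -0.197  0.104]
[ 0.478 -0.234  0.104]
[ 0.474 -0.235  0.104]
[ 0.467 -0.198  0.104]
purple [0.494 0.218 0.064]
blue [0.472 0.11  0.064]
green [0.509 0.329 0.07 ]
o1 [0.621 0.318 0.064]
o2 [0.564 0.143 0.064]
o3 [0.415 0.32  0.064]
purple [0.487 0.218 0.064]
blue [0.465 0.105 0.064]
```

View pics/crop.png

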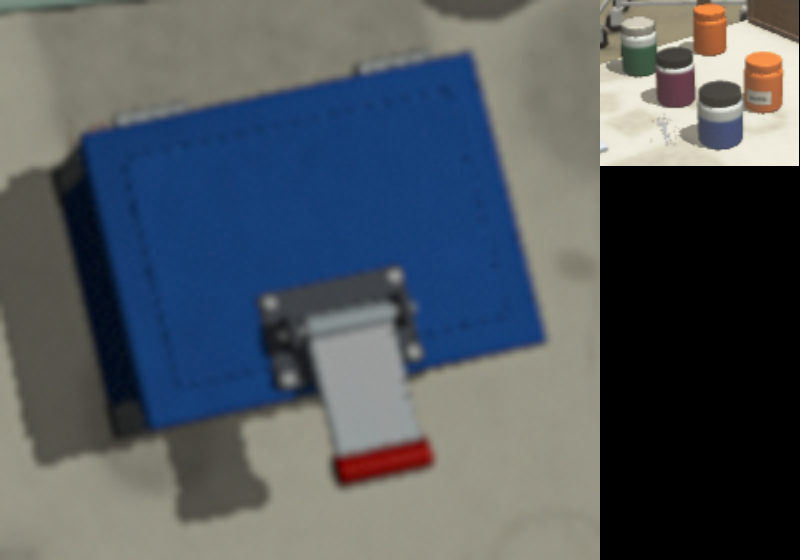

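The crop confirms the target: the purple jar is at scene (255,236), with a black lid and purple body. The nearby things it could be mistaken for are blue (283,259), green (233,218), and orange (197,232), (276,208) and (308,240). The lid corners in the top view are about (406,183), (502.5,163), (521,235.5) and (423,257.5), and the lip is at (481,265).

```bash
cat >> h.py <<'E'
def rows(goal,yaw,n,s=None):
    "tool-frame cm deltas for a tool-down straight move in n rows; yaw reached linearly"
    s=s or monitor.observe(); p=np.array(s["position"]); R=Ro.from_euler("xyz",s["tool_rot"])
    G=Ro.from_euler("xyz",[np.pi,0,yaw]); rv=(R.inv()*G).as_rotvec()
    if rv[2]<-1: rv=rv  # shortest turn
    for i in range(n):
        d=R.inv().apply((np.array(goal)-p)/n)*100; print(np.round(d,2).tolist(),np.round(rv/n,3).tolist()); R=R*Ro.from_rotvec(rv/n)
E
python3 - <<'E'
from h import *
from scipy.optimize import least_squares
T=optics.grab_frame("top");S=optics.grab_frame("scene")
uv=np.array([[85,132],[470,53],[545,342],[152,430]])/4+[384.6,149.6]
for p in uv: print(onz(T,p,.09).round(3))
def pts(q):
    c,s=np.cos(q[2]),np.sin(q[2]); M=np.array([[c,-s],[s,c]])
    l=np.array([[70,95],[70,-95],[-70,-95],[-70,95],[-108,0]])/1e3
    return np.c_[l@M.T+q[:2],[.09]*4+[.104]]
ref=np.r_[uv,[[481.5,264.8]]]
r=least_squares(lambda q:np.r_[(proj(T,pts(q))-ref).ravel(),(proj(S,pts(q)[4])-[[435.3,295.5]]).ravel()],[.58,-.19,.187])
print(r.x,r.fun.round(1)); print("lip",pts(r.x)[4])
print("A");rows([.47,.17,.27],.187,14)
E
```

```text
[ 0.628 -0.083  0.09 ]
[ 0.665 -0.268  0.09 ]
[ 0.527 -0.297  0.09 ]
[ 0.488 -0.111  0.09 ]
[ 0.57736203 -0.19032536  0.20954076] [-0.3  0.8  0.5 -0.2  0.6 -0.6  0.5 -0.7 -1.3  0.2 -0.3  0.6]
lip [ 0.47172436 -0.21279052  0.104     ]
A
[-2.69, -2.12, -0.28] [-0.0, 0.0, 0.185]
[-3.04, -1.59, -0.28] [-0.0, 0.0, 0.185]
[-3.28, -1.01, -0.28] [-0.0, 0.0, 0.185]
[-3.41, -0.39, -0.28] [-0.0, 0.0, 0.185]
[-3.42, 0.25, -0.28] [-0.0, 0.0, 0.185]
[-3.32, 0.87, -0.28] [-0.0, 0.0, 0.185]
[-3.1, 1.46, -0.28] [-0.0, 0.0, 0.185]
[-2.78, 2.01, -0.28] [-0.0, 0.0, 0.185]
[-2.36, 2.48, -0.28] [-0.0, 0.0, 0.185]
[-1.87, 2.88, -0.28] [-0.0, 0.0, 0.185]
[-1.31, 3.17, -0.28] [-0.0, 0.0, 0.185]
[-0.7, 3.36, -0.28] [-0.0, 0.0, 0.185]
[-0.07, 3.43, -0.28] [-0.0, 0.0, 0.185]
[0.56, 3.38, -0.28] [-0.0, 0.0, 0.185]
```

```bash
python3 -m handwheel '[{"dx":-2.7,"dy":-2.1,"dz":-0.3,"wz":0.18},{"dx":-3.0,"dy":-1.6,"dz":-0.3,"wz":0.18},{"dx":-3.3,"dy":-1.0,"dz":-0.3,"wz":0.18},{"dx":-3.4,"dy":-0.4,"dz":-0.3,"wz":0.18},{"dx":-3.4,"dy":0.2,"dz":-0.3,"wz":0.18},{"dx":-3.3,"dy":0.9,"dz":-0.3,"wz":0.18},{"dx":-3.1,"dy":1.5,"dz":-0.3,"wz":0.18},{"dx":-2.8,"dy":2.0,"dz":-0.3,"wz":0.18}]' && python3 -m handwheel '[{"dx":-2.4,"dy":2.5,"dz":-0.3,"wz":0.18},{"dx":-1.9,"dy":2.9,"dz":-0.3,"wz":0.18},{"dx":-1.3,"dy":3.2,"dz":-0.3,"wz":0.18},{"dx":-0.7,"dy":3.4,"dz":-0.3,"wz":0.18},{"dx":0,"dy":3.4,"dz":-0.3,"wz":0.18},{"dx":0.6,"dy":3.4,"dz":-0.3,"wz":0.18}]'
python3 - <<'E'
from h import *
print(monitor.observe()["qpos"]); rows([.4715,-.2145,.2],.205,8)
E
```

```text
[-1.27224025  0.52142448 -0.03630108  1.59951553  0.02119332  1.02111484
 -0.1127755 ]
[-6.46, -8.19, 0.39] [-0.0, 0.0, 0.321]
[-8.72, -5.73, 0.39] [-0.0, 0.0, 0.321]
[-10.08, -2.69, 0.39] [-0.0, 0.0, 0.321]
[-10.41, 0.63, 0.39] [-0.0, 0.0, 0.321]
[-9.68, 3.88, 0.39] [-0.0, 0.0, 0.321]
[-7.96, 6.74, 0.39] [-0.0, 0.0, 0.321]
[-5.43, 8.91, 0.39] [-0.0, 0.0, 0.321]
[-2.34, 10.17, 0.39] [-0.0, 0.0, 0.321]schema error: expected keys dx, dy, dz, wx, wy, wz, claw
```

```bash
python3 -m handwheel '[{"dx":-2.7,"dy":-2.1,"dz":-0.3,"wx":0,"wy":0,"wz":0.18,"claw":100},{"dx":-3.0,"dy":-1.6,"dz":-0.3,"wx":0,"wy":0,"wz":0.18,"claw":100},{"dx":-3.3,"dy":-1.0,"dz":-0.3,"wx":0,"wy":0,"wz":0.18,"claw":100},{"dx":-3.4,"dy":-0.4,"dz":-0.3,"wx":0,"wy":0,"wz":0.18,"claw":100},{"dx":-3.4,"dy":0.2,"dz":-0.3,"wx":0,"wy":0,"wz":0.18,"claw":100},{"dx":-3.3,"dy":0.9,"dz":-0.3,"wx":0,"wy":0,"wz":0.18,"claw":100},{"dx":-3.1,"dy":1.5,"dz":-0.3,"wx":0,"wy":0,"wz":0.18,"claw":100},{"dx":-2.8,"dy":2.0,"dz":-0.3,"wx":0,"wy":0,"wz":0.18,"claw":100}]' && python3 -m handwheel '[{"dx":-2.4,"dy":2.5,"dz":-0.3,"wx":0,"wy":0,"wz":0.18,"claw":100},{"dx":-1.9,"dy":2.9,"dz":-0.3,"wx":0,"wy":0,"wz":0.18,"claw":100},{"dx":-1.3,"dy":3.2,"dz":-0.3,"wx":0,"wy":0,"wz":0.18,"claw":100},{"dx":-0.7,"dy":3.4,"dz":-0.3,"wx":0,"wy":0,"wz":0.18,"claw":100},{"dx":0,"dy":3.4,"dz":-0.3,"wx":0,"wy":0,"wz":0.18,"claw":100},{"dx":0.6,"dy":3.4,"dz":-0.3,"wx":0,"wy":0,"wz":0.18,"claw":100}]'
python3 - <<'E'
from h import *
print(monitor.observe()["qpos"]); rows([.4715,-.2145,.2],.205,8)
E
```

```text
clock: 1.8
position: [0.3694, 0.3486, 0.2556]
tool_rot: [3.142, -0.0, 1.327]
force: [1.1, 0.9, 0.3]
grip_width: 0.0854
finger_force: 0.0
clock: 2.55
position: [0.4845, 0.1766, 0.2736]
tool_rot: [-3.141, -0.0, 0.247]
force: [-0.3, 0.4, 0.4]
grip_width: 0.0854
finger_force: 0.0
[-0.97466693  0.35940982  0.67111444  1.85859278 -0.26129174  1.01199717
 -1.51838927]
[-1.35, 4.7, 0.92] [-0.0, -0.0, 0.005]
[-1.33, 4.71, 0.92] [-0.0, -0.0, 0.005]
[-1.3, 4.71, 0.92] [-0.0, -0.0, 0.005]
[-1.28, 4.72, 0.92] [-0.0, -0.0, 0.005]
[-1.25, 4.73, 0.92] [-0.0, -0.0, 0.005]
[-1.23, 4.73, 0.92] [-0.0, -0.0, 0.005]
[-1.2, 4.74, 0.92] [-0.0, -0.0, 0.005]
[-1.18, 4.75, 0.92] [-0.0, -0.0, 0.005]
```

```bash
python3 -m handwheel '[{"dx":-1.3,"dy":4.7,"dz":0.8,"wx":0,"wy":0,"wz":0.005,"claw":80},{"dx":-1.3,"dy":4.7,"dz":0.8,"wx":0,"wy":0,"wz":0.005,"claw":80},{"dx":-1.3,"dy":4.7,"dz":0.8,"wx":0,"wy":0,"wz":0.005,"claw":80},{"dx":-1.3,"dy":4.7,"dz":0.8,"wx":0,"wy":0,"wz":0.005,"claw":80},{"dx":-1.3,"dy":4.7,"dz":0.8,"wx":0,"wy":0,"wz":0.005,"claw":80},{"dx":-1.2,"dy":4.7,"dz":0.8,"wx":0,"wy":0,"wz":0.005,"claw":80},{"dx":-1.2,"dy":4.7,"dz":0.8,"wx":0,"wy":0,"wz":0.005,"claw":80},{"dx":-1.2,"dy":4.7,"dz":0.8,"wx":0,"wy":0,"wz":0,"claw":80}]'
python3 - <<'E'
from h import *
print(monitor.observe()["qpos"]); rows([.4715,-.2145,.17],.205,2)
T=optics.grab_frame("top");S=optics.grab_frame("scene")
o=np.hstack([cv2.resize(S["frame"][150:350,340:540],(400,400)),cv2.resize(T["frame"][140:340,385:585],(400,400))]);cv2.imwrite("pics/near.png",o)
E
```

```text
clock: 3.55
position: [0.4734, -0.2132, 0.2091]
tool_rot: [-3.142, -0.0, 0.218]
force: [2.0, 0.1, 0.3]
grip_width: 0.0682
finger_force: 0.0
[-0.18782284  0.46219193  0.67684168  1.92541319 -0.37112988  0.88020493
 -0.67411339]
[-0.11, 0.04, 1.96] [-0.0, -0.0, 0.007]
[-0.11, 0.04, 1.96] [-0.0, -0.0, 0.007]
```

View pics/near.png

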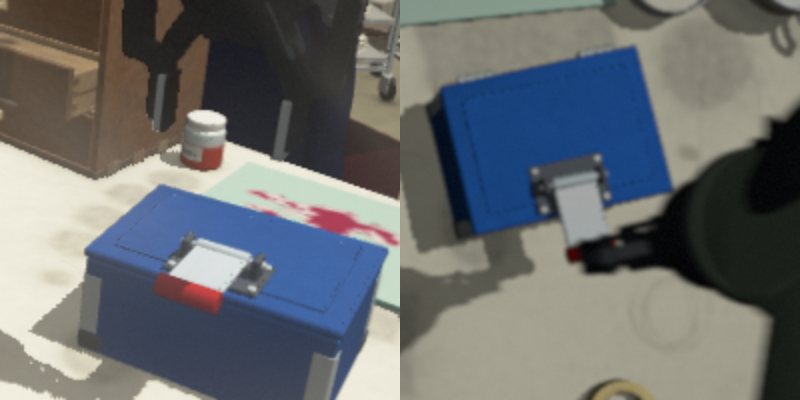

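```bash
python3 -m handwheel '[{"dx":-0.1,"dy":0.1,"dz":3,"wx":0,"wy":0,"wz":0.01,"claw":75},{"dx":-0.1,"dy":0,"dz":3,"wx":0,"wy":0,"wz":0,"claw":75},{"dx":0,"dy":0,"dz":3,"wx":0,"wy":0,"wz":0,"claw":75},{"dx":0,"dy":0,"dz":2.5,"wx":0,"wy":0,"wz":0,"claw":75},{"dx":0,"dy":0,"dz":1.2,"wx":0,"wy":0,"wz":0,"claw":75},{"dx":0,"dy":0,"dz":0,"wx":0,"wy":0,"wz":0,"claw":75}]' && python3 -m handwheel '[{"dx":0,"dy":0,"dz":0,"wx":0,"wy":0,"wz":0,"claw":40},{"dx":0,"dy":0,"dz":0,"wx":0,"wy":0,"wz":0,"claw":40},{"dx":0,"dy":0,"dz":0,"wx":0,"wy":0,"wz":0,"claw":40},{"dx":0,"dy":0,"dz":0,"wx":0,"wy":0,"wz":0,"claw":40},{"dx":0,"dy":0,"dz":0,"wx":0,"wy":0,"wz":0,"claw":40}]' 25
python3 - <<'E'
from h import *
T=optics.grab_frame("top");S=optics.grab_frame("scene")
o=np.hstack([cv2.resize(S["frame"][200:350,370:520],(400,400)),cv2.resize(T["frame"][160:310,400:550],(400,400))]);cv2.imwrite("pics/grip.png",o)
E
```

```text
clock: 4.4
position: [0.4715, -0.213, 0.0822]
tool_rot: [-3.141, 0.001, 0.208]
force: [0.7, 0.0, -0.4]
grip_width: 0.0642
finger_force: 0.0
clock: 5.03
position: [0.4718, -0.2126, 0.0831]
tool_rot: [-3.141, -0.001, 0.208]
force: [-3.1, 4.2, 5.4]
grip_width: 0.0431
finger_force: 28.3
```

View pics/grip.png

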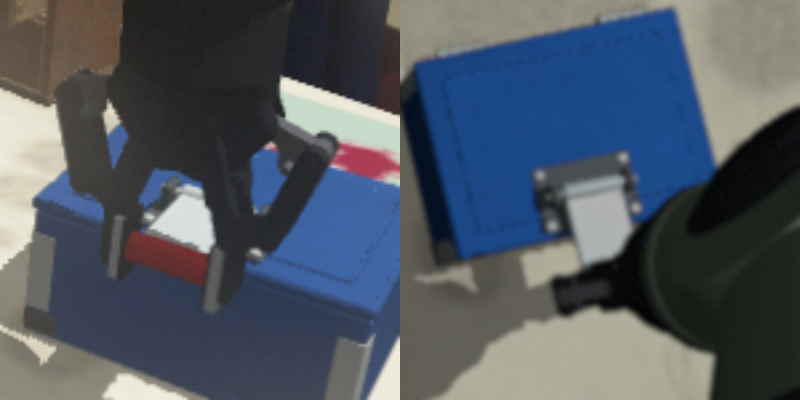

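```bash
python3 -m handwheel '[{"dx":0,"dy":0,"dz":-0.5,"wx":0,"wy":0,"wz":0,"claw":40},{"dx":0.1,"dy":0,"dz":-0.5,"wx":0,"wy":0,"wz":0,"claw":40},{"dx":0.2,"dy":0,"dz":-1,"wx":0,"wy":0,"wz":0,"claw":40},{"dx":0.4,"dy":0,"dz":-0.9,"wx":0,"wy":0,"wz":0,"claw":40},{"dx":0.5,"dy":0,"dz":-0.8,"wx":0,"wy":0,"wz":0,"claw":40},{"dx":0.4,"dy":0,"dz":-0.5,"wx":0,"wy":0,"wz":0,"claw":40},{"dx":0,"dy":0,"dz":0,"wx":0,"wy":0,"wz":0,"claw":40}]'
python3 - <<'E'
import numpy as np
# lip rel. hinge at paddle .7, lid th ; print increments (dx,dz cm) in .15 rad steps
a=.389+np.arange(0,1.81,.15); p=np.c_[-np.cos(a),np.sin(a)]*17.56
print(np.c_[np.arange(.15,1.81,.15),np.diff(p,axis=0)].round(2))
E
```

```text
clock: 6.0
position: [0.4864, -0.2095, 0.1248]
tool_rot: [-3.14, 0.002, 0.208]
force: [-6.9, 5.3, -2.7]
grip_width: 0.0434
finger_force: 26.2
[[ 0.15  1.18  2.35]
 [ 0.3   1.52  2.15]
 [ 0.45  1.82  1.9 ]
 [ 0.6   2.08  1.61]
 [ 0.75  2.3   1.28]
 [ 0.9   2.47  0.92]
 [ 1.05  2.58  0.54]
 [ 1.2   2.63  0.15]
 [ 1.35  2.62 -0.24]
 [ 1.5   2.55 -0.63]
 [ 1.65  2.43 -1.01]
 [ 1.8   2.25 -1.36]]
```

```bash
python3 -m handwheel '[{"dx":0.5,"dy":0,"dz":-1.2,"wx":0,"wy":0,"wz":0,"claw":40},{"dx":0.7,"dy":0,"dz":-1.2,"wx":0,"wy":0,"wz":0,"claw":40},{"dx":0.7,"dy":0,"dz":-1.1,"wx":0,"wy":0,"wz":0,"claw":40},{"dx":0.8,"dy":0,"dz":-1.0,"wx":0,"wy":0,"wz":0,"claw":40},{"dx":0.9,"dy":0,"dz":-1.0,"wx":0,"wy":0,"wz":0,"claw":40},{"dx":0.9,"dy":0,"dz":-0.9,"wx":0,"wy":0,"wz":0,"claw":40},{"dx":1.0,"dy":0,"dz":-0.8,"wx":0,"wy":0,"wz":0,"claw":40},{"dx":1.1,"dy":0,"dz":-0.8,"wx":0,"wy":0,"wz":0,"claw":40}]'
python3 - <<'E'
from h import *
T=optics.grab_frame("top");S=optics.grab_frame("scene")
o=np.hstack([cv2.resize(S["frame"][150:350,340:540],(400,400)),cv2.resize(T["frame"][140:340,385:585],(400,400))]);cv2.imwrite("pics/lift.png",o)
E
```

```text
clock: 7.0
position: [0.5511, -0.1958, 0.2049]
tool_rot: [-3.14, 0.002, 0.207]
force: [-7.4, 6.1, -0.7]
grip_width: 0.0433
finger_force: 25.6
```

View pics/lift.png

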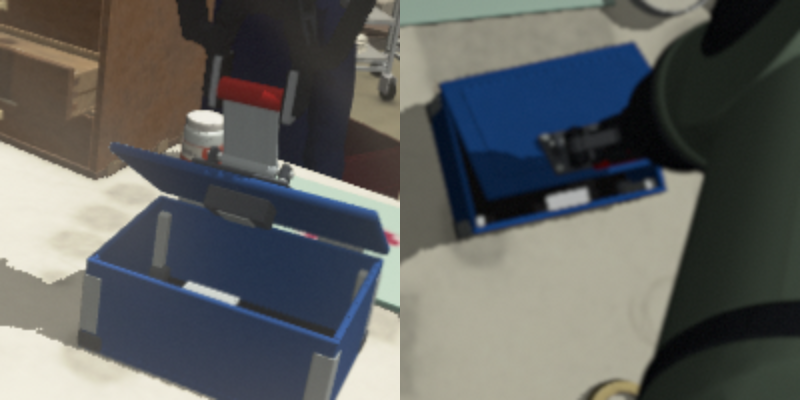

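```bash
python3 -m handwheel '[{"dx":1.2,"dy":0,"dz":-0.6,"wx":0,"wy":0,"wz":0,"claw":40},{"dx":1.1,"dy":0,"dz":-0.6,"wx":0,"wy":0,"wz":0,"claw":40},{"dx":1.2,"dy":0,"dz":-0.5,"wx":0,"wy":0,"wz":0,"claw":40},{"dx":1.3,"dy":0,"dz":-0.4,"wx":0,"wy":0,"wz":0,"claw":40},{"dx":1.3,"dy":0,"dz":-0.3,"wx":0,"wy":0,"wz":0,"claw":40},{"dx":1.3,"dy":0,"dz":-0.2,"wx":0,"wy":0,"wz":0,"claw":40},{"dx":1.3,"dy":0,"dz":-0.1,"wx":0,"wy":0,"wz":0,"claw":40},{"dx":1.3,"dy":0,"dz":0,"wx":0,"wy":0,"wz":0,"claw":40}]' && python3 -m handwheel '[{"dx":1.3,"dy":0,"dz":0.1,"wx":0,"wy":0,"wz":0,"claw":40},{"dx":1.3,"dy":0,"dz":0.1,"wx":0,"wy":0,"wz":0,"claw":40},{"dx":1.3,"dy":0,"dz":0.3,"wx":0,"wy":0,"wz":0,"claw":40},{"dx":1.3,"dy":0,"dz":0.3,"wx":0,"wy":0,"wz":0,"claw":40},{"dx":1.2,"dy":0,"dz":0.5,"wx":0,"wy":0,"wz":0,"claw":40},{"dx":1.2,"dy":0,"dz":0.5,"wx":0,"wy":0,"wz":0,"claw":40},{"dx":0.6,"dy":0,"dz":0.3,"wx":0,"wy":0,"wz":0,"claw":40},{"dx":0,"dy":0,"dz":0,"wx":0,"wy":0,"wz":0,"claw":40}]'
python3 - <<'E'
from h import *
p=monitor.observe()["position"]; e=np.array([np.cos(.208),np.sin(.208)])
x=(np.array(p[:2])-[.6455,-.1757])@e; z=p[2]+.021-.08; print(x,z,np.hypot(x,z),np.pi-np.arctan2(z,x)-.389)
E
```

```text
clock: 8.1
position: [0.6499, -0.175, 0.2326]
tool_rot: [-3.141, -0.0, 0.208]
force: [-5.9, 7.7, 5.4]
grip_width: 0.043
finger_force: 24.5
clock: 9.1
position: [0.7311, -0.1578, 0.2118]
tool_rot: [3.141, -0.002, 0.209]
force: [0.2, 7.5, 7.8]
grip_width: 0.0431
finger_force: 24.9
0.08749121733151792 0.1528174803472121 0.17609058864635968 1.7017655798579885
```

```bash
python3 -m handwheel '[{"dx":0,"dy":0,"dz":0,"wx":0,"wy":0,"wz":0,"claw":75},{"dx":0,"dy":0,"dz":0,"wx":0,"wy":0,"wz":0,"claw":75},{"dx":0,"dy":0,"dz":0,"wx":0,"wy":0,"wz":0,"claw":75},{"dx":0,"dy":0,"dz":-1.5,"wx":0,"wy":0,"wz":0,"claw":75},{"dx":0,"dy":0,"dz":-2.5,"wx":0,"wy":0,"wz":0,"claw":75},{"dx":0,"dy":0,"dz":-2.5,"wx":0,"wy":0,"wz":0,"claw":75},{"dx":0,"dy":0,"dz":-1.5,"wx":0,"wy":0,"wz":0,"claw":75}]'
python3 - <<'E'
from h import *
rows([.47,.218,.2],.208,12)
E
```

```text
clock: 9.98
position: [0.7302, -0.1591, 0.2926]
tool_rot: [3.141, -0.002, 0.208]
force: [-0.4, -0.3, 0.2]
grip_width: 0.0639
finger_force: 0.0
[-1.48, -3.52, 0.77] [0.0, -0.0, -0.0]
[-1.48, -3.52, 0.77] [0.0, -0.0, -0.0]
[-1.48, -3.52, 0.77] [0.0, -0.0, -0.0]
[-1.47, -3.52, 0.77] [0.0, -0.0, -0.0]
[-1.47, -3.52, 0.77] [0.0, -0.0, -0.0]
[-1.47, -3.52, 0.77] [0.0, -0.0, -0.0]
[-1.47, -3.52, 0.77] [0.0, -0.0, -0.0]
[-1.47, -3.52, 0.77] [0.0, -0.0, -0.0]
[-1.47, -3.52, 0.77] [0.0, -0.0, -0.0]
[-1.47, -3.52, 0.77] [0.0, -0.0, -0.0]
[-1.47, -3.52, 0.77] [0.0, -0.0, -0.0]
[-1.47, -3.52, 0.77] [0.0, -0.0, -0.0]
```

```bash
python3 -m handwheel '[{"dx":-1.5,"dy":-3.5,"dz":0,"wx":0,"wy":0,"wz":0,"claw":75},{"dx":-1.5,"dy":-3.5,"dz":0,"wx":0,"wy":0,"wz":0,"claw":75},{"dx":-1.5,"dy":-3.5,"dz":0,"wx":0,"wy":0,"wz":0,"claw":75},{"dx":-1.5,"dy":-3.5,"dz":0,"wx":0,"wy":0,"wz":0,"claw":75},{"dx":-1.5,"dy":-3.5,"dz":0,"wx":0,"wy":0,"wz":0,"claw":75},{"dx":-1.5,"dy":-3.5,"dz":0,"wx":0,"wy":0,"wz":0,"claw":75}]' && python3 -m handwheel '[{"dx":-1.5,"dy":-3.5,"dz":1.5,"wx":0,"wy":0,"wz":0,"claw":75},{"dx":-1.5,"dy":-3.5,"dz":1.5,"wx":0,"wy":0,"wz":0,"claw":75},{"dx":-1.5,"dy":-3.5,"dz":1.5,"wx":0,"wy":0,"wz":0,"claw":75},{"dx":-1.5,"dy":-3.5,"dz":1.5,"wx":0,"wy":0,"wz":0,"claw":75},{"dx":-1.5,"dy":-3.5,"dz":1.5,"wx":0,"wy":0,"wz":0,"claw":75},{"dx":-0.7,"dy":-3.2,"dz":1.5,"wx":0,"wy":0,"wz":0,"claw":75},{"dx":0,"dy":0,"dz":0,"wx":0,"wy":0,"wz":0,"claw":75}]'
python3 - <<'E'
from h import *
S=optics.grab_frame("scene");T=optics.grab_frame("top");
for c,f in(("scene",S),("top",T)):
    for o in("purple_jar","case_lid"):
        for m in optics.masks_of(o,c): print(c,o,round(m["p"],2),m["rect"])
for X in([.490,.218,0],[.490,.218,.064]): print(proj(S,X),proj(T,X))
print(monitor.observe()["qpos"])
o=np.hstack([cv2.resize(S["frame"][180:300,200:320],(400,400)),cv2.resize(T["frame"][140:340,385:585],(400,400))]);cv2.imwrite("pics/jar.png",o)
E
```

```text
clock: 10.72
position: [0.5978, 0.0291, 0.2906]
tool_rot: [-3.141, -0.0, 0.208]
force: [0.5, 0.3, 0.4]
grip_width: 0.0642
finger_force: 0.0
clock: 11.6
position: [0.4743, 0.2159, 0.1996]
tool_rot: [-3.141, 0.002, 0.211]
force: [-0.8, -0.6, 0.1]
grip_width: 0.0641
finger_force: 0.0
scene purple_jar 0.94 [183.5, 214.7, 25.4, 34.3]
scene purple_jar 0.8 [244.3, 217.3, 22.3, 39.0]
scene purple_jar 0.76 [265.4, 192.8, 20.6, 33.6]
scene purple_jar 0.58 [296.1, 221.3, 22.0, 36.3]
scene case_lid 0.64 [420.4, 150.8, 134.5, 126.7]
top purple_jar 0.89 [272.1, 207.3, 27.4, 27.8]
top case_lid 0.89 [404.0, 119.7, 125.9, 67.5]
[[257.33583232 252.13407465]] [[251.14495017 259.67854333]]
[[256.10519703 223.69344636]] [[246.2345685  257.87100211]]
[-1.02511141  0.47892432  0.67223811  1.92779986 -0.38649281  0.86524495
 -1.51672681]
```

View pics/jar.png

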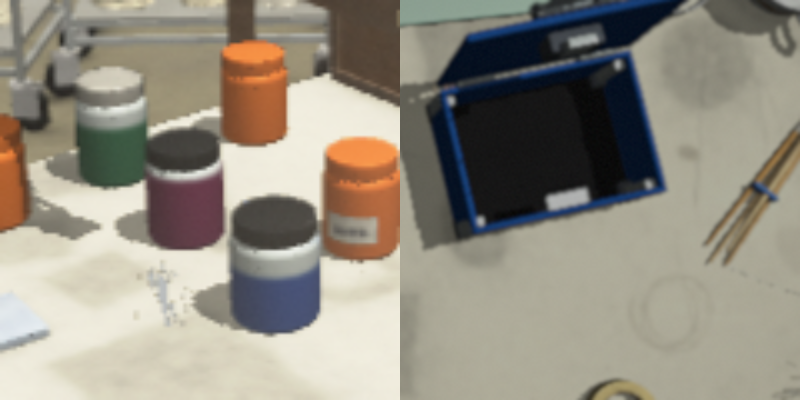

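Run:
```python
from h import *
S=optics.grab_frame("scene");T=optics.grab_frame("top")
uv={}
for n,box,th in(("scene",(240,210,272,238),75),("top",(225,238,265,275),75)):
    g=cv2.imread(f"pics/{n}0.png").max(2); l,t,r,b=box; m=(g[t:b,l:r]<th).astype(np.uint8)
    k,lab,st,ce=cv2.connectedComponentsWithStats(m)
    for i in range(1,k): 
        if st[i,4]>20: print(n,st[i][:2]+[l,t],st[i][2:],ce[i]+[l,t])
def ring(f,c,z): 
    a=np.linspace(0,6.28,60); p=proj(f,np.c_[c[0]+.022*np.cos(a),c[1]+.022*np.sin(a),0*a+z]); return p.min(0),p.max(0)
for c in((.490,.218),(.490,.222)): print(c,ring(S,c,.064),ring(T,c,.064))
```

```text
scene [243 219] [ 22  12 216] [253.93055556 224.81018519]
top [230 245] [ 28  24 515] [243.56116505 256.83300971]
(0.49, 0.218) (array([245.05796297, 219.44475692]), array([267.10405141, 228.12389951])) (array([234.64214484, 246.29878609]), array([257.82846409, 269.4830033 ]))
(0.49, 0.222) (array([243.90873091, 218.87500429]), array([265.89730684, 227.50376788])) (array([232.53516161, 246.31175833]), array([255.71858052, 269.4952703 ]))
```

```bash
python3 -m handwheel '[{"dx":1.0,"dy":-0.2,"dz":2,"wx":0,"wy":0,"wz":0,"claw":80},{"dx":0.7,"dy":-0.1,"dz":3,"wx":0,"wy":0,"wz":0,"claw":80},{"dx":0,"dy":0,"dz":3,"wx":0,"wy":0,"wz":0,"claw":80},{"dx":0,"dy":0,"dz":3,"wx":0,"wy":0,"wz":0,"claw":80},{"dx":0,"dy":0,"dz":3,"wx":0,"wy":0,"wz":0,"claw":80},{"dx":0,"dy":0,"dz":2.5,"wx":0,"wy":0,"wz":0,"claw":80},{"dx":0,"dy":0,"dz":1.5,"wx":0,"wy":0,"wz":0,"claw":80},{"dx":0,"dy":0,"dz":0.1,"wx":0,"wy":0,"wz":0,"claw":80}]' && python3 -m handwheel '[{"dx":0,"dy":0,"dz":0,"wx":0,"wy":0,"wz":0,"claw":40},{"dx":0,"dy":0,"dz":0,"wx":0,"wy":0,"wz":0,"claw":40},{"dx":0,"dy":0,"dz":0,"wx":0,"wy":0,"wz":0,"claw":40},{"dx":0,"dy":0,"dz":0,"wx":0,"wy":0,"wz":0,"claw":40},{"dx":0,"dy":0,"dz":0,"wx":0,"wy":0,"wz":0,"claw":40}]' 30
```

```text
clock: 13.0
position: [0.4916, 0.2198, 0.0189]
tool_rot: [3.141, 0.001, 0.207]
force: [-0.2, -0.1, 0.6]
grip_width: 0.0683
finger_force: 0.0
clock: 13.62
position: [0.4921, 0.2205, 0.0203]
tool_rot: [-3.141, -0.001, 0.208]
force: [-0.6, -1.2, 7.8]
grip_width: 0.047
finger_force: 31.0
```

```bash
python3 -m handwheel '[{"dx":0,"dy":0,"dz":-1.5,"wx":0,"wy":0,"wz":0,"claw":40},{"dx":0,"dy":0,"dz":-2.5,"wx":0,"wy":0,"wz":0,"claw":40},{"dx":0,"dy":0,"dz":-3,"wx":0,"wy":0,"wz":0,"claw":40},{"dx":0,"dy":0,"dz":-3,"wx":0,"wy":0,"wz":0,"claw":40},{"dx":0,"dy":0,"dz":-3,"wx":0,"wy":0,"wz":0,"claw":40},{"dx":0,"dy":1,"dz":-3,"wx":0,"wy":0,"wz":0,"claw":40},{"dx":0,"dy":2,"dz":-1,"wx":0,"wy":0,"wz":0,"claw":40},{"dx":0,"dy":3,"dz":0,"wx":0,"wy":0,"wz":0,"claw":40}]' && python3 -m handwheel '[{"dx":0,"dy":4,"dz":0,"wx":0,"wy":0,"wz":0,"claw":40},{"dx":0,"dy":5,"dz":0,"wx":0,"wy":0,"wz":0,"claw":40},{"dx":0,"dy":5,"dz":0,"wx":0,"wy":0,"wz":0,"claw":40},{"dx":0,"dy":5,"dz":0,"wx":0,"wy":0,"wz":0,"claw":40},{"dx":0,"dy":5,"dz":0,"wx":0,"wy":0,"wz":0,"claw":40},{"dx":0,"dy":5,"dz":0,"wx":0,"wy":0,"wz":0,"claw":40},{"dx":0,"dy":4,"dz":0,"wx":0,"wy":0,"wz":0,"claw":40},{"dx":0,"dy":2.8,"dz":0,"wx":0,"wy":0,"wz":0,"claw":40}]'  && python3 -m handwheel '[{"dx":0,"dy":0,"dz":0,"wx":0,"wy":0,"wz":0,"claw":40},{"dx":0,"dy":0,"dz":0,"wx":0,"wy":0,"wz":0,"claw":40}]'
python3 - <<'E'
from h import *
S=optics.grab_frame("scene");T=optics.grab_frame("top");
o=np.hstack([cv2.resize(S["frame"][130:330,350:550],(400,400)),cv2.resize(T["frame"][130:330,385:585],(400,400))]);cv2.imwrite("pics/over.png",o)
rows([.577,-.19,.13],.208,1)
E
```

```text
clock: 14.62
position: [0.5041, 0.1609, 0.1902]
tool_rot: [-3.141, -0.001, 0.209]
force: [0.6, -0.3, -1.2]
grip_width: 0.0474
finger_force: 31.4
clock: 15.62
position: [0.577, -0.1917, 0.1892]
tool_rot: [3.141, 0.001, 0.205]
force: [0.0, 0.2, -1.6]
grip_width: 0.0471
finger_force: 31.4
clock: 15.88
position: [0.5773, -0.1886, 0.1891]
tool_rot: [-3.141, 0.001, 0.207]
force: [-1.0, 0.4, -1.2]
grip_width: 0.0476
finger_force: 31.5
[-0.11, 0.19, 5.92] [-0.001, 0.0, 0.001]
```

View pics/over.png

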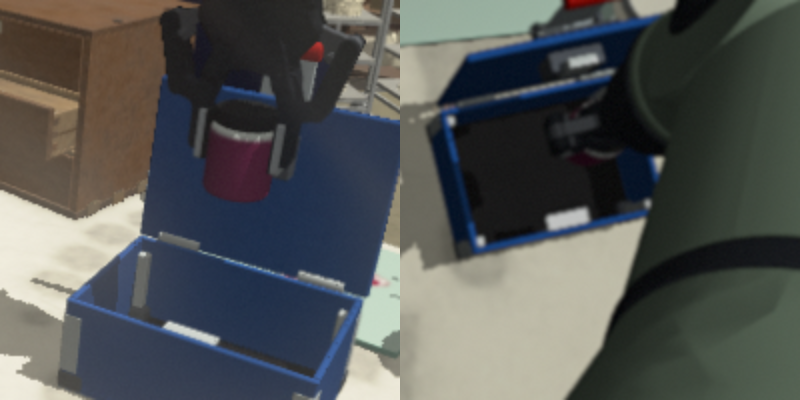

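```bash
python3 -m handwheel '[{"dx":0,"dy":0.1,"dz":1.5,"wx":0,"wy":0,"wz":0,"claw":40},{"dx":0,"dy":0,"dz":2.5,"wx":0,"wy":0,"wz":0,"claw":40},{"dx":0,"dy":0,"dz":2.5,"wx":0,"wy":0,"wz":0,"claw":40},{"dx":0,"dy":0,"dz":2.5,"wx":0,"wy":0,"wz":0,"claw":40},{"dx":0,"dy":0,"dz":2.5,"wx":0,"wy":0,"wz":0,"claw":40},{"dx":0,"dy":0,"dz":2.5,"wx":0,"wy":0,"wz":0,"claw":40},{"dx":0,"dy":0,"dz":1.5,"wx":0,"wy":0,"wz":0,"claw":40},{"dx":0,"dy":0,"dz":0.3,"wx":0,"wy":0,"wz":0,"claw":40}]' && python3 -m handwheel '[{"dx":0,"dy":0,"dz":0.2,"wx":0,"wy":0,"wz":0,"claw":40},{"dx":0,"dy":0,"dz":0.1,"wx":0,"wy":0,"wz":0,"claw":40},{"dx":0,"dy":0,"dz":0,"wx":0,"wy":0,"wz":0,"claw":40},{"dx":0,"dy":0,"dz":0,"wx":0,"wy":0,"wz":0,"claw":40}]'
```

```text
clock: 16.98
position: [0.5776, -0.1895, 0.0303]
tool_rot: [-3.141, 0.001, 0.208]
force: [-0.8, 0.0, -2.0]
grip_width: 0.0472
finger_force: 31.5
clock: 17.48
position: [0.5782, -0.1897, 0.0286]
tool_rot: [3.141, -0.0, 0.208]
force: [1.1, -0.4, -1.8]
grip_width: 0.0471
finger_force: 31.5
```

Not yet touching the floor, so I'll lower by small steps until the force shows contact.

```bash
python3 -m handwheel '[{"dx":0,"dy":0,"dz":0.15,"wx":0,"wy":0,"wz":0,"claw":40},{"dx":0,"dy":0,"dz":0.1,"wx":0,"wy":0,"wz":0,"claw":40},{"dx":0,"dy":0,"dz":0,"wx":0,"wy":0,"wz":0,"claw":40}]' && python3 -m handwheel '[{"dx":0,"dy":0,"dz":0.1,"wx":0,"wy":0,"wz":0,"claw":40},{"dx":0,"dy":0,"dz":0,"wx":0,"wy":0,"wz":0,"claw":40}]'
```

```text
clock: 17.85
position: [0.5781, -0.1897, 0.0263]
tool_rot: [-3.141, -0.0, 0.208]
force: [-3.1, 1.6, 9.7]
grip_width: 0.0477
finger_force: 32.6
clock: 18.1
position: [0.5782, -0.1898, 0.0262]
tool_rot: [-3.141, -0.001, 0.208]
force: [-9.5, 4.2, 28.6]
grip_width: 0.047
finger_force: 34.4
```

```bash
python3 -m handwheel '[{"dx":0,"dy":0,"dz":-0.13,"wx":0,"wy":0,"wz":0,"claw":40},{"dx":0,"dy":0,"dz":0,"wx":0,"wy":0,"wz":0,"claw":60},{"dx":0,"dy":0,"dz":0,"wx":0,"wy":0,"wz":0,"claw":75},{"dx":0,"dy":0,"dz":0,"wx":0,"wy":0,"wz":0,"claw":75},{"dx":0,"dy":0,"dz":-1,"wx":0,"wy":0,"wz":0,"claw":75},{"dx":0,"dy":0,"dz":-3,"wx":0,"wy":0,"wz":0,"claw":75},{"dx":0,"dy":0,"dz":-3,"wx":0,"wy":0,"wz":0,"claw":75},{"dx":0,"dy":0,"dz":-3,"wx":0,"wy":0,"wz":0,"claw":75}]' && python3 -m handwheel '[{"dx":0,"dy":0,"dz":-4,"wx":0,"wy":0,"wz":0,"claw":75},{"dx":0,"dy":0,"dz":-4,"wx":0,"wy":0,"wz":0,"claw":75},{"dx":-4,"dy":0,"dz":-2,"wx":0,"wy":0,"wz":0,"claw":75},{"dx":-5,"dy":2,"dz":0,"wx":0,"wy":0,"wz":0,"claw":75},{"dx":0,"dy":4,"dz":0,"wx":0,"wy":0,"wz":0,"claw":75},{"dx":0,"dy":4,"dz":0,"wx":0,"wy":0,"wz":0,"claw":75},{"dx":0,"dy":3,"dz":0,"wx":0,"wy":0,"wz":0,"claw":75},{"dx":0,"dy":0,"dz":0,"wx":0,"wy":0,"wz":0,"claw":75}]'
python3 - <<'E'
from h import *
S=optics.grab_frame("scene");T=optics.grab_frame("top");
o=np.hstack([cv2.resize(S["frame"][130:330,200:550],(440,251)),cv2.resize(T["frame"][130:330,385:585],(251,251))]);cv2.imwrite("pics/end.png",o)
E
```

```text
clock: 19.1
position: [0.5781, -0.1898, 0.1277]
tool_rot: [3.141, -0.0, 0.208]
force: [0.5, 0.1, -0.0]
grip_width: 0.0642
finger_force: 0.0
clock: 20.1
position: [0.5162, -0.3378, 0.2265]
tool_rot: [3.14, 0.0, 0.205]
force: [-0.5, 0.2, -0.3]
grip_width: 0.0643
finger_force: 0.0
```

View pics/end.png

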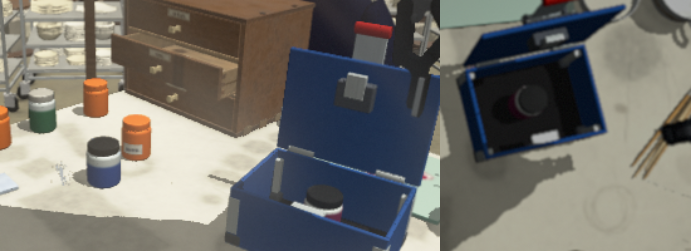

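The last picture shows the jar standing upright mid-floor at crop (530,100). The lid is leaning back, the green and blue jars are where they were, and the arm is clear.

```bash
python3 -c "
from workcell import job_done; print(job_done())"
```

```text
the job is handed in; nothing more can be done
None
```

I lifted the paddle, swung the lid back to about 1.7 rad where it stays open, and set the purple jar upright on the case floor; the green and blue jars were not touched, and the job is handed in at about 20 s with no verdict returned.

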